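# Lock the syrup dispenser's ring, turn it to the front and hold the carousel

### The job

The syrup dispenser on the revolving condiment stand has just been refilled and its lock ring is still open: first turn the ring clockwise by its grip bar all the way to the locked mark above the tap. Only then turn the carousel until the dispenser's tap faces the front, its outlet above the middle of the drip dish, and finish with the fingers still gripping or firmly pressing the dispenser, its ring or the turntable, holding it still there while a guest works the tap: do not let go at the end. Leave the jar and shakers standing on the turntable and do not disturb the things around the stand.

Things in the scene. Friction and masses are not known exactly. Their poses are not given: they have to be found in the camera images.
- stand: fixed base of the revolving condiment stand, standing firmly on the table: a black disc 198 mm across and 14 mm high. Origin on the turntable's axis, at table height; z up; its -x axis is the stand's front, where a round steel drip dish is joined to it.
- drip_dish (a point): middle of the drip dish at the front of the base, at its rim height (11 mm above the table). The dish is 78 mm across, its middle 124 mm from the turntable's axis; it does not turn.
- turntable (a joint): how far the turntable has been turned on the base, in rad, growing anticlockwise seen from above; 0 at the start, whatever the start position. The tap then stands 0.8 to 1.8 rad short of the drip dish, so that it comes to the front by an anticlockwise turn. Runs very freely on its bearing (about 0.02 N m) and stays where it is left; more than a full turn is possible either way.
- turntable_axis (a point): point on the turntable's axis at the top of its floor (30 mm above the table). This frame turns with the turntable: its -x axis points to the dispenser and along its tap. The turntable is a wooden disc 216 mm across with a rim 7 mm high, top of the rim 37 mm above the table; it carries the dispenser, the honey jar and two shakers.
- tap_outlet (a point): outlet at the lower end of the dispenser's tap, 43 mm above the table and 124 mm from the turntable's axis. The tap juts 70 mm out from the dispenser's middle, away from the turntable's axis, with a small lever up to 100 mm above the table. The dispenser is an upright steel cylinder 68 mm across, fixed to the turntable with its middle 62 mm from the axis; the ring lies on top of it. It is the tallest thing on the turntable and the only one with a tap and a grip bar.
- lock_ring (a joint): turn of the dispenser's black lock ring in rad, growing clockwise seen from above: 0 open, 1.2 locked, against its stop (0 to 0.35 at the start). At 1.2 the ring's steel pointer stands exactly over the black rib above the tap, so that the grip bar lies in line with the tap. The ring is captive and stiff (about 0.07 N m) and stays where it is left; 1.08 or more counts as locked.
- grip_bar (a point): middle of the upright grip bar across the top of the lock ring, on the dispenser's own axis, 178 mm above the table. The bar is 54 mm long along this frame's x, 14 mm thick along y, and stands clear of the ring from 162 to 194 mm above the table, with 6 mm rounded edges; this frame's -x axis points to the ring's pointer. It turns with the ring and travels with the turntable.
- ring_pointer (a point): tip of the steel pointer on the ring's skirt, 38 mm from the dispenser's axis, 152 mm above the table.
- honey_jar: honey jar with a dark screw lid, 65 mm across and 86 mm high, loose on the turntable; origin at the centre of its underside, z up.
- salt_shaker: glass shaker with a metal top, 44 mm across and 90 mm high, loose on the turntable; origin at the centre of its underside, z up.
- pepper_shaker: glass shaker with a metal top like the other, 44 mm across and 90 mm high, loose on the turntable; origin at the centre of its underside, z up.
- plate_stack: stack of paper plates, 203 mm across and 32 mm high, fixed on the table; origin at the centre of its underside.
- white_mug: white mug, 90 x 130 x 96 mm with its handle, on the table; origin at the centre of its underside. Not to be disturbed.
- cereal_spoon: metal spoon 188 mm long, lying on the table; origin at the centre of its underside. Not to be disturbed.
Mind the look-alikes: they are no part of the job. What is shaped like the pepper_shaker but pink is not meant.

How it is judged (in metres and radians):
On the way, in this order (a step that is already met when the one before it is completed fails the run):
1. the lock ring stands at its locked mark, the carousel not yet at the front (value of joint lock_ring above 1.08 rad and horizontal distance between tap_outlet and drip_dish above 0.03 m), for 0.2 s.
2. the tap stands over the middle of the drip dish, the ring still locked (value of joint lock_ring above 1.08 rad and horizontal distance between tap_outlet and drip_dish below 0.012 m), for 0.2 s.
At the end, for the whole second after the job is handed in: Ring at 1.08 rad or more, tap outlet within 12 mm (from above) of the dish's middle, turntable still (under 0.03 rad/s), held by the fingers with over 1 N on it or the dispenser; jar and shakers upright on the turntable; mug and spoon moved under 30 mm (all of step 2 and velocity of joint turntable between -0.03 and 0.03 rad/s and contact force between the fingers and turntable above 1 N and angle between each of honey_jar, salt_shaker, pepper_shaker's own z axis and vertical below 0.15 rad and horizontal distance between each of honey_jar, salt_shaker, pepper_shaker and turntable_axis below 0.085 m and height (world z) of each of honey_jar, salt_shaker, pepper_shaker above 0.025 m and distance of each of white_mug, cereal_spoon from where it was at the start of the episode below 0.03 m); the arm keeps its last pose, push and grip.
It fails at once if the carousel is brought round to the front with the lock ring open (value of joint lock_ring below 1 rad and horizontal distance between tap_outlet and drip_dish below 0.05 m).
It fails at once if the honey jar or a shaker is knocked over (angle between any of honey_jar, salt_shaker, pepper_shaker's own z axis and vertical above 0.5 rad).
It fails at once if the mug or the spoon is disturbed (distance of any of white_mug, cereal_spoon from where it was at the start of the episode above 0.03 m).
It also fails if it takes over 45 s, if anything falls off the work surface, if the arm or the gripper's body presses on something with over 40 N, if the wrist force passes 120 N, or if a joint passes its speed limit or range.

### The arm

A 6-joint arm with a two-finger parallel gripper is mounted at the origin on a cart in front of the work surface, level with it; the furniture and walls round the work are solid. World frame = base frame: x ahead of the robot, y to its left, z up, the work surface at z = 0. Lengths are in mm, angles in rad, forces in N, time in s.
With the tool pointing down it reaches from about 350 to 775 mm from the base axis. Payload 7.3 kg.
Tool frame: the origin (TCP) lies at the very end of the fingers, on their centre line; the grasp point (between the pads) lies bot.grip_point_offset behind it (bot.grip_point_offset is the distance from the TCP to the grasp point, in mm); z points along the fingers, y is the line along which they close (so a half turn about z gives the same grasp; the last joint's range is limited). The gripper opens to 92 mm and grips with 3 to 60 N. Pads are 19 mm wide; open, the fingers measure 130 mm over their backs; the gripper's body (75 mm by 190 mm) begins 47 mm behind the grasp point.
Start: joints at [1.069, 0.342, 1.524, -0, 1.275, -0.146], TCP at [182.865, 492.143, 226.741] pointing down, gripper open.
Joint ranges: [-2.53, 2.53], [-0.77, 2.02], [0.04, 2.7], [-1, 4.14], [0.28, 2.66], [-3.11, 3.11]. Speed limits (rad/s): [2.57, 2.57, 3.14, 3.14, 3.14, 3.14].

### API

Orientations are given as [roll, pitch, yaw] about the fixed x, y, z axes, in that order (R = Rz(yaw) Ry(pitch) Rx(roll)).
In Python, from plant import bot gives the robot as it stands. The module is installed in compiled form; this text tells all that it offers.
- The arm moves only by the tool carry_out, never from a script. Its argument "plan" is a list of rows, each an object of numbers: "tx", "ty", "tz": the shift along the world's x, y, z in mm; "rx", "ry", "rz": the turn, a rotation vector about the world's x, y, z in rad. A call has 1 to 12 rows; each row shifts and turns the commanded pose from where the row before left it; what a row does not reach is not made up. A row lasts 1/10 s, in which the tool goes at most 50 mm and 8.59 degrees, less where a joint would pass 70% of its speed; a pose out of reach is approached as far as the arm can. A call with a gripper value outside its range is refused whole. "gripper" is the closure, from 0 (fully open) to 1 (shut), set as the call begins (left out, the last holds). The fingers move at their own pace and stop on an object; the grip force is fixed at half the most. Time passes only in rows, so rows that do not move let the fingers close. It gives the time, the measured TCP pose, the force, the opening and the grip force at its end, in the units of the state.
- bot.get_obs(): the state, without advancing time (a new reading comes with each control period).
- bot.capture(name): name is "scene" or "top" or "wrist"; returns the picture (420x560x3 uint8, red, green, blue); there is no depth.
- bot.camera_model(name): a dict with "camera_matrix" (3x3 intrinsics, pixels), "R" (3x3) and "t" (3): a world point X has camera coordinates R X + t. Camera axes: x right, y down, z forward; pixel columns grow to the right and rows downward; lengths in mm; the calibration is good to about 2 mm. The wrist camera is an equidistant fisheye: a pixel r from the principal point sees the ray r / f radians off the axis. A picture is of the moment at which its call begins: read the wrist's pose just before it. camera_model takes no time and is no camera call; for the wrist camera it gives the pose at the moment of the call.
- bot.close_job(): hands the job in; it is judged then, once.
The state is a dict: "time": time; "joint_positions": joint angles; "dq": joint speeds; "tau": joint torques, N m; "tool_pos": TCP position; "tcp_rot": TCP orientation; "contact_force": force on the tool from outside, world axes, zero at the start; "moment": the same for the moment, N m; "grip_width": finger opening in mm; "finger_force": force on a finger pad.
Only numpy, scipy, OpenCV 4.12 (cv2) and the standard library are available. Lean on these libraries where they do the work, as an engineer would, in place of code of your own. Each camera call takes 0.05 s, during which the arm holds its last target. There are 200 camera calls.

## Working session

There is one attempt and no reset: what is moved stays moved. The work goes in short steps, Python scripts to look and compute and a tool call to move; the robot and the scene stay as the last step left them, time stands still between calls to the robot, and variables do not carry over. Pictures are saved under pics/ and viewed, at most 10 in all, crops included, and the job is handed in when it is done.

Besides the shell and the picture viewer there is one more tool, called after "Emit:" as name([rows], argument=value, ...), one row to a line, values as JSON. carry_out: Moves the arm, as the interface text tells. Its arguments: {"type":"object","properties":{"plan":{"type":"array"},"gripper":{"type":"number"}},"required":["plan"]}

```bash
mkdir -p pics
python3 - <<'E'
from plant import bot
import cv2
o=bot.get_obs();print(o, bot.grip_point_offset)
for n in("scene","top"):
    im=bot.capture(n);cv2.imwrite(f"pics/{n}0.png",im[:,:,::-1]);m=bot.camera_model(n);print(n,m)
E
```

```text
{'time': 0.0, 'joint_positions': array([ 1.06900767e+00,  3.42718623e-01,  1.52502784e+00, -1.85302645e-05,
        1.27539526e+00, -1.46004220e-01]), 'dq': array([-5.80022167e-04, -1.45325126e-03, -7.82754004e-06,  9.55656405e-04,
       -1.27249007e-03, -1.40899475e-03]), 'tau': array([ 7.27957158e-04, -4.31243491e+01, -2.44224823e+01,  7.18063815e-02,
        5.58493752e-02, -1.53048313e-04]), 'tool_pos': array([182.6570952 , 491.76065052, 226.04331526]), 'tcp_rot': array([-3.14005749e+00, -2.07836738e-04,  2.78581346e+00]), 'contact_force': array([ 0.39126898, -1.06900998,  0.24034217]), 'moment': array([0.00082586, 0.02852283, 0.01737943]), 'finger_force': 0.0, 'grip_width': 92.02023391013704} 18.8
scene {'camera_matrix': array([[432.12104924,   0.        , 283.27935676],
       [  0.        , 432.12104924, 205.98327801],
       [  0.        ,   0.        ,   1.        ]]), 'R': array([[ 0.4408568 , -0.89755553,  0.00627303],
       [-0.57194525, -0.2862977 , -0.76870818],
       [ 0.69175423,  0.3353024 , -0.63956891]]), 't': array([-226.75316967,  416.78750475,  846.64504404])}
top {'camera_matrix': array([[473.76972464,   0.        , 287.24696293],
       [  0.        , 473.76972464, 208.53390032],
       [  0.        ,   0.        ,   1.        ]]), 'R': array([[-0.01550533, -0.99945582,  0.02911435],
       [-0.98975127,  0.01120776, -0.14236156],
       [ 0.14195778, -0.03102333, -0.98938645]]), 't': array([  -4.74697218,  550.17499877, 1274.22409314])}
```

View pics/scene0.png

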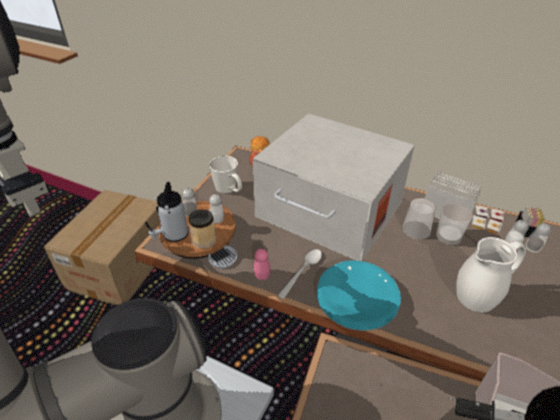

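View pics/top0.png

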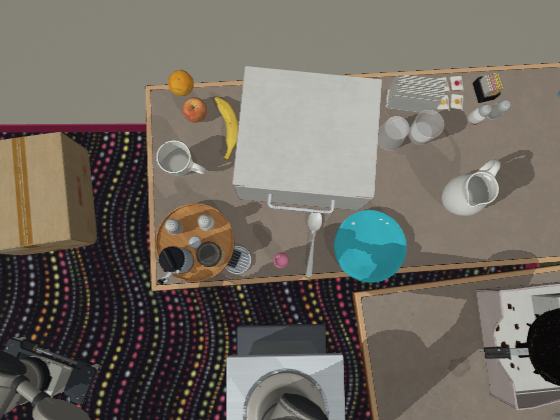

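The stand is at the top view's lower left: turntable about (195,243), drip dish (238,260), dispenser (175,262) with its tap at about (163,280). I'll enlarge the crops.

Run:
```python
import cv2,numpy as np
a=cv2.imread("pics/top0.png")[195:295,150:260];b=cv2.imread("pics/scene0.png")[175:275,140:245]
r=lambda i,w:cv2.resize(i,None,fx=7,fy=6 if 0 else 7,interpolation=cv2.INTER_CUBIC)[:600]
cv2.imwrite("pics/c1.png",cv2.resize(a,None,fx=6,fy=6,interpolation=cv2.INTER_CUBIC))
cv2.imwrite("pics/c2.png",cv2.resize(b,None,fx=6,fy=6,interpolation=cv2.INTER_CUBIC))
```

```text
(no output)
```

View pics/c1.png

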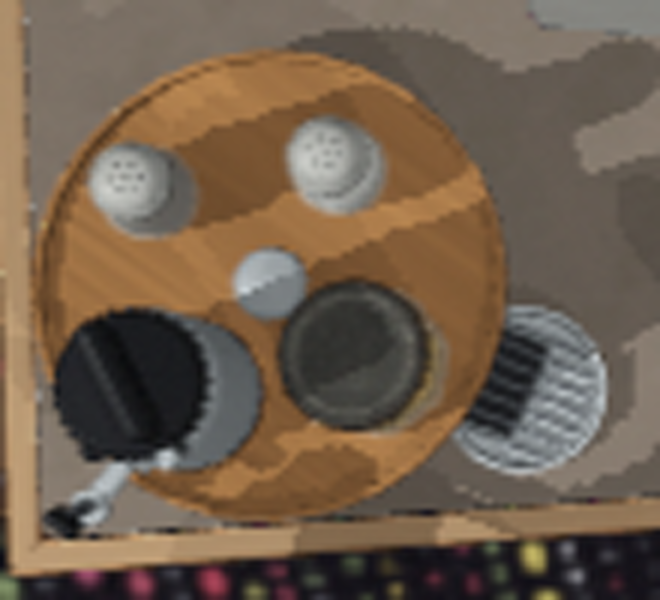

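View pics/c2.png

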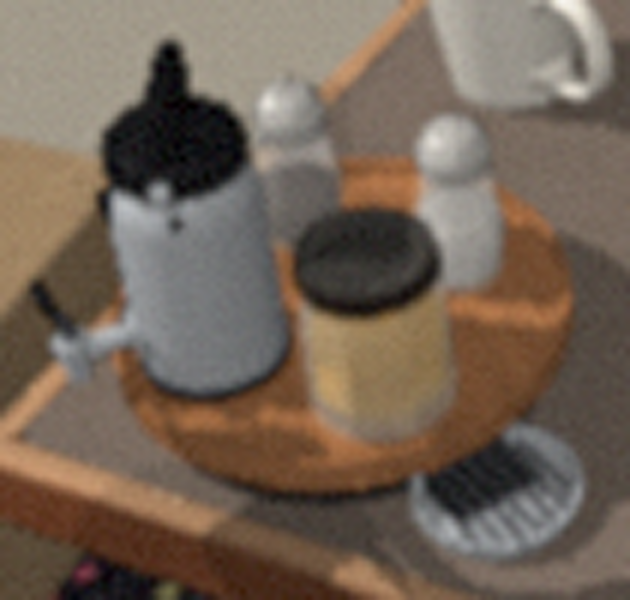

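The top crop shows the turntable rim centre near (272,283), dish near (528,389), bar top from (87,332) to (150,436), pointer (168,459), and tap end about (88,505). The scene crop shows the pointer at (160,190) and the tap at lower left.

```bash
cat > h.py <<'E'
from plant import bot
import numpy as np
def ray(name,u,v,z):
    m=bot.camera_model(name);K,R,t=m["camera_matrix"],np.array(m["R"]),np.array(m["t"])
    c=-R.T@t;d=R.T@np.linalg.solve(K,[u,v,1]);return (c+d*(z-c[2])/d[2])[:2]
top=lambda x,y,z:ray("top",150+x/6-.42,195+y/6-.42,z)
sc=lambda x,y,z:ray("scene",140+x/6-.42,175+y/6-.42,z)
E
python3 - <<'E'
from h import *
ax=top(272,283,37);di=top(528,389,11);b1=top(87,332,194);b2=top(150,436,194);p=top(168,459,152);tp=top(88,505,60)
an=lambda v:np.arctan2(v[1],v[0])
bc=(b1+b2)/2
print("axis",ax,"dish",di,np.linalg.norm(di-ax),"bar",bc,b1,b2,np.linalg.norm(bc-ax),"ptr",p,np.linalg.norm(p-bc),"tap",tp,np.linalg.norm(tp-ax))
print("ang dish",an(di-ax),"disp",an(bc-ax),"tap",an(tp-bc),"bar",an(b2-b1),"ptr",an(p-bc))
print("scene bar top",sc(170,48,194),"ptr",sc(160,190,152),"dish",sc(498,488,11))
E
```

```text
axis [461.51991952 241.81318215] dish [412.72568125 127.41145834] 124.37295566469771 bar [410.33445136 276.45130232] [431.12895047 289.31485363] [389.53995225 263.587751  ] 61.80413837045668 ptr [380.984395   264.67650598] 31.62390925949426 tap [362.69968049 317.75974802] 124.63274252513462
ang dish -1.973950876009174 disp 2.546663778188827 tap 2.4272025902927163 bar -2.5876062492705127 ptr -2.7600653191411917
scene bar top [428.02414039 290.97411873] ptr [386.68544488 272.8117091 ] dish [411.51862479 132.47288406]
```

Emit:
carry_out([
  {"tx": 22,"ty": -21,"tz": 6,"rz": 0.09},
  {"tx": 23,"ty": -22,"tz": 6,"rz": 0.09},
  {"tx": 23,"ty": -22,"rz": 0.09},
  {"tx": 23,"ty": -22,"rz": 0.09},
  {"tx": 23,"ty": -22,"rz": 0.09},
  {"tx": 23,"ty": -22,"rz": 0.09},
  {"tx": 23,"ty": -21,"rz": 0.09},
  {"tx": 23,"ty": -21,"rz": 0.09},
  {"tx": 22,"ty": -21,"rz": 0.09},
  {"tx": 22,"ty": -21,"rz": 0.09},
  {},
], gripper=0)

```text
invalid input at $.plan[0]: expected keys tx, ty, tz, rx, ry, rz
```

Run:
```python
from h import *
import cv2
o=bot.get_obs();print(o["tool_pos"],o["tcp_rot"],o["joint_positions"]);m=bot.camera_model("wrist");print(m)
cv2.imwrite("pics/w1.png",cv2.resize(bot.capture("wrist")[:,:,::-1],(800,600)))
```

```text
[182.67296574 491.80020294 226.11662372] [-3.14020427e+00 -1.83381023e-04  2.78581813e+00] [ 1.06901925e+00  3.42652037e-01  1.52491683e+00 -2.14889549e-05
  1.27542408e+00 -1.45996412e-01]
{'camera_matrix': array([[325.1922621 ,   0.        , 285.13938089],
       [  0.        , 325.1922621 , 209.80192932],
       [  0.        ,   0.        ,   1.        ]]), 'R': array([[ 0.347991  ,  0.93749722, -0.00111155],
       [ 0.90274892, -0.33477244,  0.27013292],
       [ 0.25287675, -0.09500727, -0.9628224 ]]), 't': array([-523.56100888,  -34.23356103,  391.11981207])}
```

View pics/w1.png

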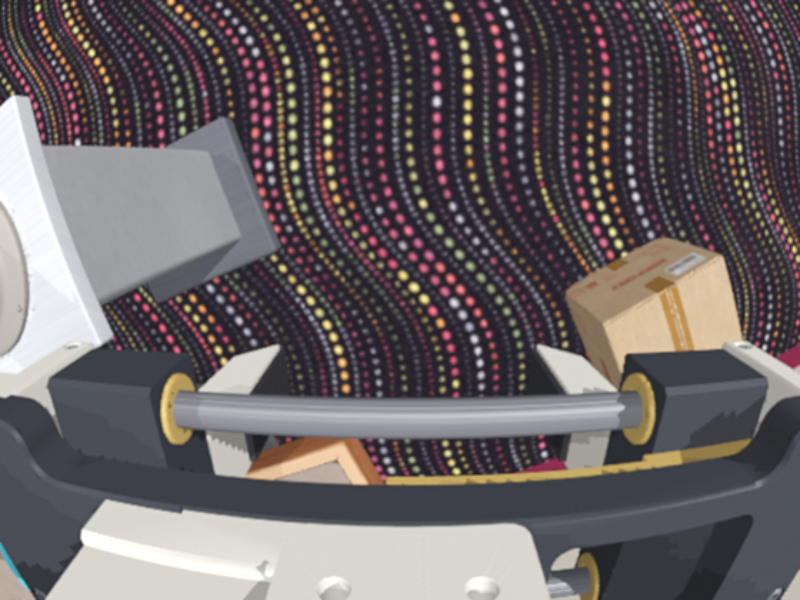

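The first move was refused because every row needs all six keys. The picture is therefore from the start pose: floor seen between the open fingers.

Emit:
carry_out([
  {"tx": 22,"ty": -21,"tz": 6,"rx": 0,"ry": 0,"rz": 0.09},
  {"tx": 23,"ty": -22,"tz": 6,"rx": 0,"ry": 0,"rz": 0.09},
  {"tx": 23,"ty": -22,"tz": 0,"rx": 0,"ry": 0,"rz": 0.09},
  {"tx": 23,"ty": -22,"tz": 0,"rx": 0,"ry": 0,"rz": 0.09},
  {"tx": 23,"ty": -22,"tz": 0,"rx": 0,"ry": 0,"rz": 0.09},
  {"tx": 23,"ty": -22,"tz": 0,"rx": 0,"ry": 0,"rz": 0.09},
  {"tx": 23,"ty": -21,"tz": 0,"rx": 0,"ry": 0,"rz": 0.09},
  {"tx": 23,"ty": -21,"tz": 0,"rx": 0,"ry": 0,"rz": 0.09},
  {"tx": 22,"ty": -21,"tz": 0,"rx": 0,"ry": 0,"rz": 0.09},
  {"tx": 22,"ty": -21,"tz": 0,"rx": 0,"ry": 0,"rz": 0.09},
  {"tx": 0,"ty": 0,"tz": 0,"rx": 0,"ry": 0,"rz": 0},
], gripper=0)

```text
time: 1.25
tool_pos: [411.9, 275.0, 238.4]
tcp_rot: [-3.141, -0.0, -2.599]
contact_force: [-0.4, 0.2, 0.4]
grip_width: 91.7
finger_force: 0.0
```

Run:
```python
from h import *
import cv2
o=bot.get_obs();print(o["tool_pos"],o["tcp_rot"],o["joint_positions"]);m=bot.camera_model("wrist");print(m)
cv2.imwrite("pics/w2.png",cv2.resize(bot.capture("wrist")[:,:,::-1],(800,600)))
```

```text
[411.94083213 274.96682062 238.36493268] [-3.14067217e+00 -2.62071382e-04 -2.59891251e+00] [ 4.34311658e-01  2.78234954e-01  1.58279202e+00 -9.84562538e-04
  1.28072679e+00 -1.67888326e+00]
{'camera_matrix': array([[325.1922621 ,   0.        , 285.13938089],
       [  0.        , 325.1922621 , 209.80192932],
       [  0.        ,   0.        ,   1.        ]]), 'R': array([[-5.16759016e-01,  8.56130546e-01, -7.79747269e-04],
       [ 8.24155942e-01,  4.97705371e-01,  2.70289377e-01],
       [ 2.31791076e-01,  1.39031839e-01, -9.62778814e-01]]), 't': array([ -21.90151096, -513.05629562,  268.84475899])}
```

View pics/w2.png

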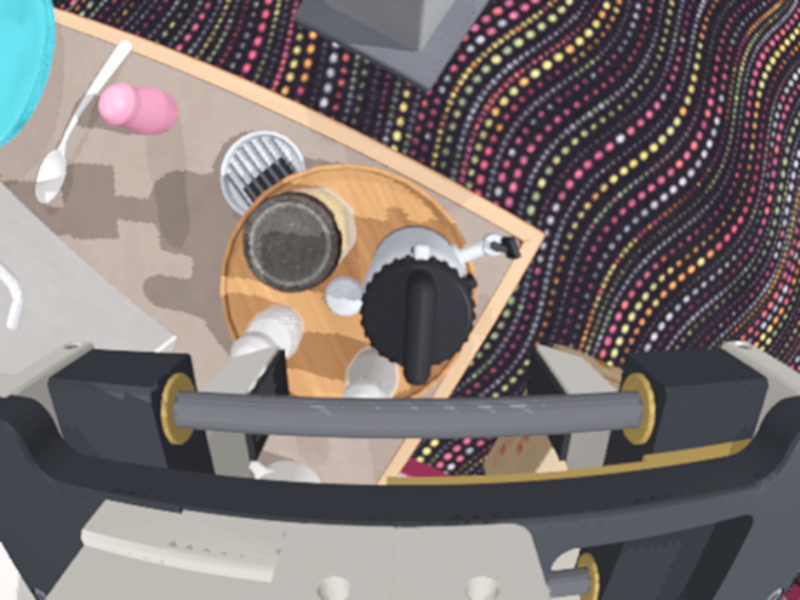

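The wrist view shows the bar from about (422,265) to (418,384), the pointer at (421,250), the tap end at (494,244), the rib near (473,283)?, and the dish centre at (262,172).

```bash
cat >> h.py <<'E'
def wr(x,y,z,s=0.7,m=None):
    m=m or bot.camera_model("wrist");K,R,t=m["camera_matrix"],np.array(m["R"]),np.array(m["t"])
    d=np.array([(x+.5)*s-.5-K[0,2],(y+.5)*s-.5-K[1,2]])/K[0,0];r=np.hypot(*d)
    c=-R.T@t;d=R.T@np.r_[d/r*np.sin(r),np.cos(r)];return (c+d*(z-c[2])/d[2])[:2]
E
python3 - <<'E'
from h import *
an=lambda v:np.arctan2(v[1],v[0])
b1,b2=wr(418,383,194),wr(422,265,194);p=wr(421,250,152);tp=wr(490,243,65);di=wr(262,172,11);knob=top(269,284,45)
bc=(b1+b2)/2;ax=np.array([461.5,241.8])
print("bar",b1,b2,np.linalg.norm(b2-b1),bc,an(b2-b1),"ptr",p,"tap",tp,np.linalg.norm(tp-bc),"dish",di)
print("dish ang",an(di-ax),"disp",an(bc-ax),"tap",an(tp-ax),"knob",wr(345,296,70))
# rim pts
P=np.array([wr(x,y,37) for x,y in [(221,290),(352,167),(320,172),(405,178),(450,210),(236,355),(228,250)]])
A=np.c_[2*P,np.ones(len(P))];s=np.linalg.lstsq(A,(P**2).sum(1),rcond=None)[0];print("axis",s[:2],np.sqrt(s[2]+s[:2]@s[:2]))
E
```

```text
bar [430.0234769  293.15130445] [379.59784412 264.47294335] 58.010282157618576 [404.81066051 278.8121239 ] -2.6244863440666526 ptr [379.40169467 265.23791356] tap [359.80103886 315.28709066] 57.93348980713993 dish [407.69816342 129.85882737]
dish ang -2.0188249447084816 disp 2.563185746896402 tap 2.5158631201053048 knob [447.6591912  244.26671038]
axis [464.48403798 253.60163727] 112.78028446832225
```

Emit:
carry_out([
  {"tx": -2.5,"ty": 2,"tz": -12,"rx": 0,"ry": 0,"rz": -0.01},
  {"tx": 0,"ty": 0,"tz": -20,"rx": 0,"ry": 0,"rz": 0},
  {"tx": 0,"ty": 0,"tz": -20,"rx": 0,"ry": 0,"rz": 0},
  {"tx": 0,"ty": 0,"tz": -15,"rx": 0,"ry": 0,"rz": 0},
  {"tx": 0,"ty": 0,"tz": -5,"rx": 0,"ry": 0,"rz": 0},
  {"tx": 0,"ty": 0,"tz": 0,"rx": 0,"ry": 0,"rz": 0},
  {"tx": 0,"ty": 0,"tz": 0,"rx": 0,"ry": 0,"rz": 0},
])

```text
time: 2.0
tool_pos: [407.4, 279.7, 167.4]
tcp_rot: [3.141, 0.001, -2.607]
contact_force: [0.0, 0.2, 0.1]
grip_width: 91.6
finger_force: 0.0
```

Emit:
carry_out([
  {"tx": 0,"ty": 0,"tz": 0,"rx": 0,"ry": 0,"rz": 0},
  {"tx": 0,"ty": 0,"tz": 0,"rx": 0,"ry": 0,"rz": 0},
  {"tx": 0,"ty": 0,"tz": 0,"rx": 0,"ry": 0,"rz": 0},
  {"tx": 0,"ty": 0,"tz": 0,"rx": 0,"ry": 0,"rz": 0},
  {"tx": 0,"ty": 0,"tz": 0,"rx": 0,"ry": 0,"rz": 0},
  {"tx": 0,"ty": 0,"tz": 0,"rx": 0,"ry": 0,"rz": 0},
  {"tx": 0,"ty": 0,"tz": 0,"rx": 0,"ry": 0,"rz": 0},
  {"tx": 0,"ty": 0,"tz": 0,"rx": 0,"ry": 0,"rz": 0},
  {"tx": 0,"ty": 0,"tz": 0,"rx": 0,"ry": 0,"rz": 0},
  {"tx": 0,"ty": 0,"tz": 0,"rx": 0,"ry": 0,"rz": 0},
], gripper=1)

```text
time: 3.0
tool_pos: [407.4, 279.1, 166.7]
tcp_rot: [3.142, 0.0, -2.607]
contact_force: [-0.2, 0.8, 0.3]
grip_width: 16.4
finger_force: 0.0
```

Run:
```python
from h import *
import cv2
o=bot.get_obs();print(o)
cv2.imwrite("pics/w3.png",cv2.resize(bot.capture("wrist")[:,:,::-1],(800,600)))
```

```text
{'time': 3.0, 'joint_positions': array([ 4.45368063e-01,  3.45063829e-01,  1.69910344e+00,  7.49139750e-05,
        1.09741011e+00, -1.65970322e+00]), 'dq': array([-0.00031288, -0.00212821,  0.00010137,  0.0002452 ,  0.00057987,
        0.00025524]), 'tau': array([-3.18506383e-03, -4.09321475e+01, -2.21060264e+01, -3.87971580e-02,
        7.84844812e-02,  1.60688219e-04]), 'tool_pos': array([407.37540394, 279.14441942, 166.73825175]), 'tcp_rot': array([ 3.14152760e+00,  2.11303320e-05, -2.60735185e+00]), 'contact_force': array([-0.23660945,  0.76042098,  0.33150044]), 'moment': array([0.02461149, 0.09463496, 0.05459929]), 'finger_force': 0.0, 'grip_width': 16.378661340724722}
```

View pics/w3.png

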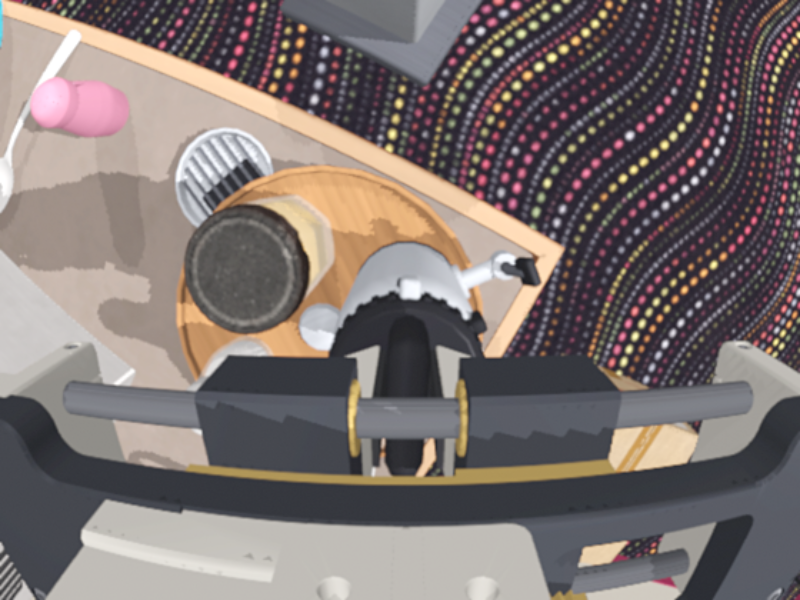

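The fingers are closing centrally round the bar. The pointer is at (410,288) and the tap at (510,268).

Emit:
carry_out([
  {"tx": 0,"ty": 0,"tz": 0,"rx": 0,"ry": 0,"rz": 0},
  {"tx": 0,"ty": 0,"tz": 0,"rx": 0,"ry": 0,"rz": 0},
  {"tx": 0,"ty": 0,"tz": 0,"rx": 0,"ry": 0,"rz": 0},
  {"tx": 0,"ty": 0,"tz": 0,"rx": 0,"ry": 0,"rz": 0},
])

```text
time: 3.45
tool_pos: [407.6, 278.9, 166.7]
tcp_rot: [-3.141, 0.0, -2.608]
contact_force: [3.3, -4.0, -1.1]
grip_width: 13.9
finger_force: 29.6
```

Emit:
carry_out([
  {"tx": 0,"ty": 0,"tz": 0,"rx": 0,"ry": 0,"rz": -0.1},
  {"tx": 0,"ty": 0,"tz": 0,"rx": 0,"ry": 0,"rz": -0.1},
  {"tx": 0,"ty": 0,"tz": 0,"rx": 0,"ry": 0,"rz": -0.1},
  {"tx": 0,"ty": 0,"tz": 0,"rx": 0,"ry": 0,"rz": -0.1},
  {"tx": 0,"ty": 0,"tz": 0,"rx": 0,"ry": 0,"rz": -0.1},
  {"tx": 0,"ty": 0,"tz": 0,"rx": 0,"ry": 0,"rz": 0},
  {"tx": 0,"ty": 0,"tz": 0,"rx": 0,"ry": 0,"rz": 0},
])

```text
time: 4.15
tool_pos: [406.4, 279.6, 166.7]
tcp_rot: [3.141, -0.002, -3.105]
contact_force: [-4.2, 2.9, 2.0]
grip_width: 14.0
finger_force: 29.8
```

```bash
python3 -c "
from h import *
o=bot.get_obs();print(o['tool_pos'],o['tcp_rot'],o['contact_force'],o['moment'],o['finger_force'],o['grip_width'])"
```

```text
[406.42834487 279.56082511 166.73457051] [ 3.14087446e+00 -1.73520057e-03 -3.10466335e+00] [-4.22386882  2.88496974  2.03353466] [ 0.44597966  0.63577467 -0.01498724] 29.80499178171158 14.039183670250916
```

Emit:
carry_out([
  {"tx": 0,"ty": 0,"tz": 0,"rx": 0,"ry": 0,"rz": -0.1},
  {"tx": 0,"ty": 0,"tz": 0,"rx": 0,"ry": 0,"rz": -0.1},
  {"tx": 0,"ty": 0,"tz": 0,"rx": 0,"ry": 0,"rz": -0.1},
  {"tx": 0,"ty": 0,"tz": 0,"rx": 0,"ry": 0,"rz": -0.1},
  {"tx": 0,"ty": 0,"tz": 0,"rx": 0,"ry": 0,"rz": -0.1},
  {"tx": 0,"ty": 0,"tz": 0,"rx": 0,"ry": 0,"rz": 0},
  {"tx": 0,"ty": 0,"tz": 0,"rx": 0,"ry": 0,"rz": 0},
])

```text
time: 4.85
tool_pos: [405.8, 279.8, 166.8]
tcp_rot: [-3.141, -0.003, 2.678]
contact_force: [-6.1, 3.2, 2.4]
grip_width: 13.6
finger_force: 29.9
```

Run:
```python
from h import *
import cv2
o=bot.get_obs();print(o['tool_pos'],o['tcp_rot'],o['contact_force'],o['moment'],o['finger_force'],o['joint_positions'])
cv2.imwrite("pics/w4.png",cv2.resize(bot.capture("wrist")[:,:,::-1],(800,600)))
```

```text
[405.82006982 279.80193779 166.75330959] [-3.14128833e+00 -3.01218480e-03  2.67814106e+00] [-6.09685241  3.23217225  2.35729306] [ 0.63964455  1.02261967 -0.08131465] 29.874558448791504 [ 0.44657502  0.34444444  1.70001453  0.00245989  1.09922383 -0.66188996]
```

View pics/w4.png

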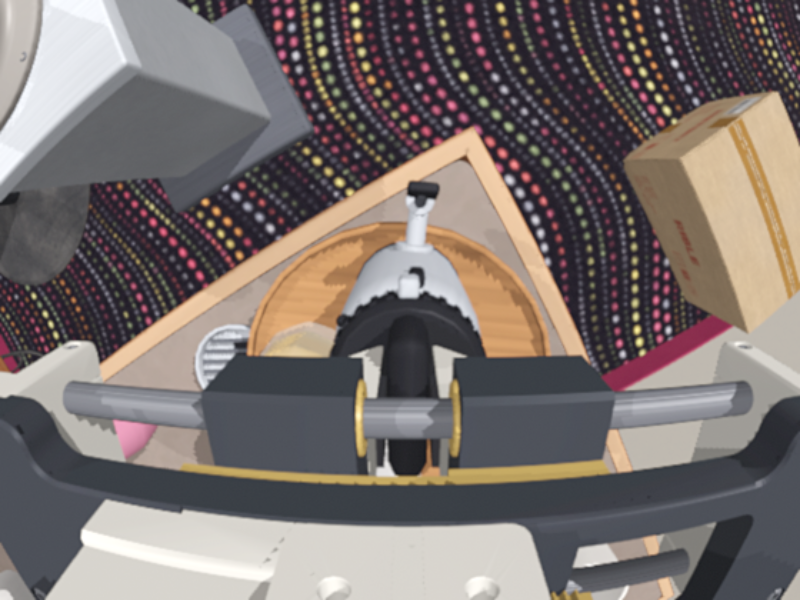

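The pointer (410,288) is almost under the rib (416,275) and tap (418,210), so roughly 0.1 rad is left. I'll turn on to the stop and ease the sideways force.

Emit:
carry_out([
  {"tx": -1,"ty": 0.5,"tz": 0,"rx": 0,"ry": 0,"rz": -0.05},
  {"tx": -0.5,"ty": 0.5,"tz": 0,"rx": 0,"ry": 0,"rz": -0.05},
  {"tx": 0,"ty": 0,"tz": 0,"rx": 0,"ry": 0,"rz": -0.03},
  {"tx": 0,"ty": 0,"tz": 0,"rx": 0,"ry": 0,"rz": 0},
  {"tx": 0,"ty": 0,"tz": 0,"rx": 0,"ry": 0,"rz": 0},
])

```text
time: 5.4
tool_pos: [406.4, 281.0, 166.8]
tcp_rot: [3.139, 0.0, 2.548]
contact_force: [1.2, 4.6, -2.7]
grip_width: 14.1
finger_force: 30.0
```

```bash
python3 -c "
from h import *
o=bot.get_obs();print(o['tool_pos'],o['tcp_rot'],o['contact_force'],o['moment'],o['finger_force'],o['grip_width'])"
```

```text
[406.3712448  280.97601628 166.78311337] [3.13938354e+00 2.16059742e-04 2.54837197e+00] [ 1.21071506  4.60548346 -2.71058999] [ 0.87240602 -0.28046392  0.36266126] 30.047540366649628 14.084512325820532
```

Emit:
carry_out([
  {"tx": 0,"ty": 0,"tz": 0,"rx": 0,"ry": 0,"rz": -0.03},
  {"tx": 0,"ty": 0,"tz": 0,"rx": 0,"ry": 0,"rz": -0.03},
  {"tx": 0,"ty": 0,"tz": 0,"rx": 0,"ry": 0,"rz": 0},
  {"tx": 0,"ty": 0,"tz": 0,"rx": 0,"ry": 0,"rz": 0},
  {"tx": 0,"ty": 0,"tz": 0,"rx": 0,"ry": 0,"rz": 0},
])

```text
time: 5.9
tool_pos: [406.9, 282.0, 166.8]
tcp_rot: [3.137, 0.0, 2.489]
contact_force: [3.7, 10.0, -5.4]
grip_width: 14.0
finger_force: 30.7
```

Run:
```python
from h import *
import cv2
o=bot.get_obs();print(o['tool_pos'],o['tcp_rot'],o['contact_force'],o['moment'],o['finger_force'],o['grip_width'])
m=bot.camera_model("wrist");im=bot.capture("wrist")[:,:,::-1]
t=bot.capture("top")[195:295,150:260,::-1]
a=cv2.resize(im[110:260,200:400],None,fx=2,fy=2,interpolation=cv2.INTER_CUBIC);b=cv2.resize(t,(396,360),interpolation=cv2.INTER_CUBIC)
c=np.zeros((360,796,3),np.uint8);c[:300,:400]=a;c[:,400:]=b;cv2.imwrite("pics/w5.png",c)
```

```text
[406.91323561 282.03928847 166.82993726] [3.13691723e+00 4.35671774e-05 2.48892649e+00] [ 3.71731166  9.97063888 -5.37963536] [ 1.67514716 -0.49779469  0.67710443] 30.691779255867004 14.025368344010113
```

View pics/w5.png

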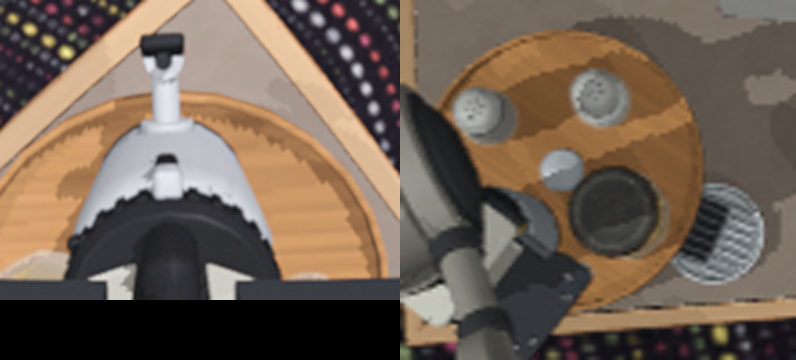

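The ring is at its stop: the pointer (167,180) sits right under the rib (165,162), and further turning moves the turntable with it. Now I'll work out the arc.

```bash
cat >> h.py <<'E'
def arc(p,steps,ax=(461,241)):
    ax=np.array(ax);v=np.array(p)-ax;out=[]
    for s in steps:
        c,n=np.cos(s),np.sin(s);w=np.array([c*v[0]-n*v[1],n*v[0]+c*v[1]]);out.append(np.round(w-v,1).tolist()+[s]);v=w
    print(out,ax+v)
E
python3 -c "
from h import *
arc((405.9,280.1),[.04]+[.08]*9+[.04])"
```

```text
[[-1.5, -2.2, 0.04], [-2.8, -4.6, 0.08], [-2.4, -4.8, 0.08], [-2.0, -5.0, 0.08], [-1.6, -5.2, 0.08], [-1.2, -5.3, 0.08], [-0.7, -5.4, 0.08], [-0.3, -5.4, 0.08], [0.1, -5.4, 0.08], [0.6, -5.4, 0.08], [0.4, -2.7, 0.04]] [394.56283716 228.71491173]
```

Emit:
carry_out([
  {"tx": -1.5,"ty": -2.2,"tz": 0,"rx": 0,"ry": 0,"rz": 0.04},
  {"tx": -2.8,"ty": -4.6,"tz": 0,"rx": 0,"ry": 0,"rz": 0.08},
  {"tx": -2.4,"ty": -4.8,"tz": 0,"rx": 0,"ry": 0,"rz": 0.08},
  {"tx": -2,"ty": -5,"tz": 0,"rx": 0,"ry": 0,"rz": 0.08},
  {"tx": -1.6,"ty": -5.2,"tz": 0,"rx": 0,"ry": 0,"rz": 0.08},
  {"tx": -1.2,"ty": -5.3,"tz": 0,"rx": 0,"ry": 0,"rz": 0.08},
  {"tx": -0.7,"ty": -5.4,"tz": 0,"rx": 0,"ry": 0,"rz": 0.08},
  {"tx": -0.3,"ty": -5.4,"tz": 0,"rx": 0,"ry": 0,"rz": 0.08},
  {"tx": 0.1,"ty": -5.4,"tz": 0,"rx": 0,"ry": 0,"rz": 0.08},
  {"tx": 0.6,"ty": -5.4,"tz": 0,"rx": 0,"ry": 0,"rz": 0.08},
  {"tx": 0.4,"ty": -2.7,"tz": 0,"rx": 0,"ry": 0,"rz": 0.04},
  {"tx": 0,"ty": 0,"tz": 0,"rx": 0,"ry": 0,"rz": 0},
])

```text
time: 7.2
tool_pos: [396.3, 230.5, 166.8]
tcp_rot: [3.138, 0.005, -2.994]
contact_force: [6.8, 11.6, -8.8]
grip_width: 14.4
finger_force: 30.9
```

```bash
python3 -c "
from h import *
o=bot.get_obs();print(o['tool_pos'],o['tcp_rot'],o['contact_force'],o['moment'],o['finger_force'],o['grip_width'],o['joint_positions'])
arc((394.6,228.7),[.04]+[.08]*8+[.04])"
```

```text
[396.29932286 230.49024825 166.81256636] [ 3.13813333  0.00474803 -2.99377512] [ 6.78169445 11.59980548 -8.76906859] [ 1.94673983 -0.92386418  0.73243043] 30.921603441238403 14.369028017948548 [ 0.35767138  0.28119735  1.79453899  0.00274393  1.06049342 -1.36228453]
[[0.5, -2.6, 0.04], [1.4, -5.2, 0.08], [1.8, -5.1, 0.08], [2.2, -4.9, 0.08], [2.6, -4.7, 0.08], [3.0, -4.5, 0.08], [3.3, -4.3, 0.08], [3.7, -4.0, 0.08], [4.0, -3.7, 0.08], [2.1, -1.7, 0.04]] [419.19053105 187.96964731]
```

Emit:
carry_out([
  {"tx": 1.5,"ty": -2.6,"tz": 0,"rx": 0,"ry": 0,"rz": 0.04},
  {"tx": 2,"ty": -5.2,"tz": 0,"rx": 0,"ry": 0,"rz": 0.08},
  {"tx": 1.8,"ty": -5.1,"tz": 0,"rx": 0,"ry": 0,"rz": 0.08},
  {"tx": 2.2,"ty": -4.9,"tz": 0,"rx": 0,"ry": 0,"rz": 0.08},
  {"tx": 2.6,"ty": -4.7,"tz": 0,"rx": 0,"ry": 0,"rz": 0.08},
  {"tx": 3,"ty": -4.5,"tz": 0,"rx": 0,"ry": 0,"rz": 0.08},
  {"tx": 3.3,"ty": -4.3,"tz": 0,"rx": 0,"ry": 0,"rz": 0.08},
  {"tx": 3.7,"ty": -4,"tz": 0,"rx": 0,"ry": 0,"rz": 0.08},
  {"tx": 4,"ty": -3.7,"tz": 0,"rx": 0,"ry": 0,"rz": 0.08},
  {"tx": 2.1,"ty": -1.7,"tz": 0,"rx": 0,"ry": 0,"rz": 0.04},
  {"tx": 0,"ty": 0,"tz": 0,"rx": 0,"ry": 0,"rz": 0},
])

```text
time: 8.3
tool_pos: [421.3, 190.9, 166.8]
tcp_rot: [3.139, 0.005, -2.274]
contact_force: [0.8, 17.9, -4.6]
grip_width: 14.2
finger_force: 30.7
```

Run:
```python
from h import *
import cv2
o=bot.get_obs();print(o['tool_pos'],o['tcp_rot'],o['contact_force'],o['moment'],o['finger_force'],o['joint_positions'])
m=bot.camera_model("wrist");im=bot.capture("wrist")[:,:,::-1];np.save("m6.npy",m,allow_pickle=True)
cv2.imwrite("pics/w6.png",cv2.resize(im[50:260,150:430],None,fx=2.8,fy=2.8,interpolation=cv2.INTER_CUBIC))
```

```text
[421.2591024  190.93976585 166.7610634 ] [ 3.13884516  0.00540927 -2.27393274] [ 0.79349138 17.91319678 -4.56372925] [ 2.92679822 -0.10717394  0.70734066] 30.69644719362259 [ 0.25588002  0.28934333  1.78281858  0.00611708  1.06658843 -2.1855313 ]
```

View pics/w6.png

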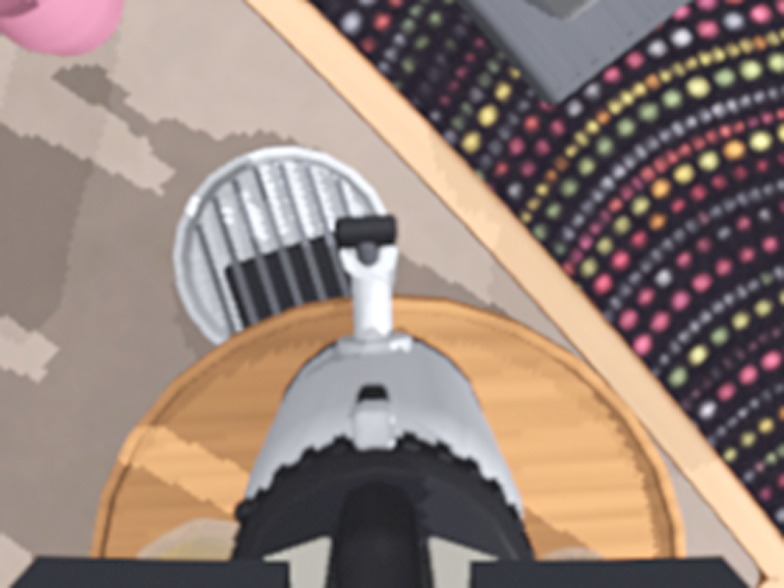

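The ring pointer (372,425) is still in line with the rib (373,395) and tap (368,255). The dish centre is at about (283,252), still to the left of the tap, so some anticlockwise turn is left. I'll fit both circles.

Run:
```python
from h import *
from scipy.optimize import least_squares
m=np.load("m6.npy",allow_pickle=True).item()
def W(x,y,z): return wr(150+(x+.5)/2.8-.5,50+(y+.5)/2.8-.5,z,1,m)
def fit(pts,z,r):
    P=np.array([W(x,y,z) for x,y in pts]);s=least_squares(lambda c:np.hypot(*(P-c).T)-r,P.mean(0)+[1,1] if r<50 else [461,241]);return s.x,np.round(s.fun,1)
d,e=fit([(175,250),(190,195),(225,165),(280,147),(320,152),(355,178),(383,208),(195,315),(220,345)],11,39)
a,f=fit([(92,545),(103,500),(140,420),(200,360),(260,320),(430,300),(500,318),(570,370),(620,420),(660,480),(683,545)],37,108)
an=lambda v:np.arctan2(v[1],v[0])
print(d,e,a,f,np.linalg.norm(d-a),an(d-a),"lever",W(368,230,100),W(368,225,100)-a,an(W(367,230,100)-a),"tapneck",an(W(373,320,65)-a), "yaw",bot.get_obs()["tcp_rot"][2])
p=bot.get_obs()["tool_pos"];print(np.linalg.norm(p[:2]-a),an(p[:2]-a))
print("lever pred r", np.linalg.norm(W(368,230,100)-a))
```

```text
[412.34684045 129.95814361] [-0.4  0.9 -0.3 -0.1 -0.  -1.9 -0.7 -1.7 -1. ] [463.77801442 244.27295099] [-1.8 -2.1 -0.4  0.2  2.3  1.9  1.7 -2.4 -2.8 -1.5  0.8] 125.35166869127235 -1.9935739439056912 lever [380.98710215 139.11687692] [ -83.59364909 -106.10106123] -2.23592144611491 tapneck -2.238499820023558 yaw -2.2747374159806553
68.21581768751791 -2.2462573924082627
lever pred r 133.8362248069325
```

Emit:
carry_out([
  {"tx": 3,"ty": -1.9,"tz": 0,"rx": 0,"ry": 0,"rz": 0.05},
  {"tx": 3.1,"ty": -1.6,"tz": 0,"rx": 0,"ry": 0,"rz": 0.05},
  {"tx": 3.3,"ty": -1.3,"tz": 0,"rx": 0,"ry": 0,"rz": 0.05},
  {"tx": 3.3,"ty": -1.2,"tz": 0,"rx": 0,"ry": 0,"rz": 0.05},
  {"tx": 3.3,"ty": -1,"tz": 0,"rx": 0,"ry": 0,"rz": 0.05},
  {"tx": 0,"ty": 0,"tz": 0,"rx": 0,"ry": 0,"rz": 0},
  {"tx": 0,"ty": 0,"tz": 0,"rx": 0,"ry": 0,"rz": 0},
])

```text
time: 9.05
tool_pos: [435.3, 183.0, 166.8]
tcp_rot: [3.138, 0.002, -2.024]
contact_force: [-5.0, 11.2, 1.6]
grip_width: 14.2
finger_force: 30.5
```

Run:
```python
from h import *
import cv2
o=bot.get_obs();print(o['tool_pos'],o['tcp_rot'],o['contact_force'],o['moment'],o['finger_force'])
m=bot.camera_model("wrist");im=bot.capture("wrist");np.save("m7.npy",m,allow_pickle=True);cv2.imwrite("pics/w7.png",im[:,:,::-1])
a=np.array([463,242.5]);v=o['tool_pos'][:2]-a;print(np.hypot(*v),np.arctan2(v[1],v[0]))
# black lever / its direction and steel dish: project predicted dish centre and show dark lever blob
K,R,t=m["camera_matrix"],np.array(m["R"]),np.array(m["t"])
def proj(X):
    c=R@np.array(X,float)+t;th=np.arctan2(np.hypot(c[0],c[1]),c[2]);return K[:2,2]+K[0,0]*th*c[:2]/np.hypot(c[0],c[1])
d=np.array([412.3,129.9]);u=(d-a)/np.linalg.norm(d-a)
print("dish px",proj([*d,11]))
g=cv2.cvtColor(im,cv2.COLOR_RGB2GRAY)
for da in(-.1,0,.1):
    w=np.array([[np.cos(da),-np.sin(da)],[np.sin(da),np.cos(da)]])@u
    print(da,"lever px",proj([*(a+w*133.8),100]),"neck",proj([*(a+w*105),65]))
L=proj([*(a+u*133.8),100]).astype(int);s=g[L[1]-12:L[1]+12,L[0]-25:L[0]+25]
n,lab,st,ce=cv2.connectedComponentsWithStats((s<60).astype(np.uint8));print([(st[i,4],(ce[i]+L-[25,12]).round(1)) for i in range(1,n) if st[i,4]>8])
```

```text
[435.3003788  182.95185848 166.75450768] [ 3.13788702e+00  1.84194123e-03 -2.02437931e+00] [-4.96801547 11.2041109   1.57530492] [1.84301232 0.83727759 0.62533923] 30.47953873872757
65.67533915769403 -2.0061884135023105
dish px [281.86212934 136.84628183]
-0.1 lever px [300.03408659 129.03894116] neck [295.18770642 163.38603342]
0 lever px [280.58854259 128.6079969 ] neck [282.17414551 163.12366148]
0.1 lever px [261.2355194  130.28829475] neck [269.21310495 164.19474237]
[(np.int32(192), array([281.5, 133.8])), (np.int32(18), array([303.1, 136.3])), (np.int32(15), array([261., 137.]))]
```

The lever (281.5 px) and the dish centre (281.9 px) line up within about 0.01–0.03 rad, against a tolerance of about 0.097. The ring is preloaded on its stop and the grip holds at 30 N. A short settle, then I hand in.

Emit:
carry_out([
  {"tx": 0.5,"ty": -0.2,"tz": 0,"rx": 0,"ry": 0,"rz": 0.01},
  {"tx": 0,"ty": 0,"tz": 0,"rx": 0,"ry": 0,"rz": 0},
  {"tx": 0,"ty": 0,"tz": 0,"rx": 0,"ry": 0,"rz": 0},
  {"tx": 0,"ty": 0,"tz": 0,"rx": 0,"ry": 0,"rz": 0},
  {"tx": 0,"ty": 0,"tz": 0,"rx": 0,"ry": 0,"rz": 0},
])

```text
time: 9.6
tool_pos: [435.8, 182.7, 166.7]
tcp_rot: [3.138, 0.002, -2.014]
contact_force: [-5.1, 10.0, 1.6]
grip_width: 13.9
finger_force: 30.4
```

```bash
python3 -c "
from plant import bot
o=bot.get_obs();print(o['tool_pos'],o['tcp_rot'],o['finger_force'],abs(o['dq']).max());print(bot.close_job())"
```

```text
[435.79576881 182.7323069  166.73102257] [ 3.13803503e+00  1.84777606e-03 -2.01441044e+00] 30.413887202739716 0.001481232234281214
the job is handed in; nothing more can be done
None
```

I turned the lock ring to its stop, then swung the carousel until the tap was over the drip dish (measured within about 4 mm). I handed the job in at 9.6 s with the fingers still gripping the bar at about 30 N; no verdict was returned.

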